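Load the spring scale to its mark

ROBOT

A 6-joint arm with a two-finger parallel gripper is mounted at the origin on the work surface. World frame = base frame: x ahead of the robot, y to its left, z up, the work surface at z = 0. Lengths are in mm, angles in degrees, forces in N, time in s.
With the tool pointing down it reaches from about 350 to 725 mm from the base axis. Payload 4.3 kg.
Tool frame: the origin (TCP) lies midway between the tips of the shut fingers; the grasp point (between the pads) lies behind it (arm.tcp_to_grasp is the z of the grasp point in the tool frame, in mm); z points along the fingers, y is the line along which they close (so a half turn about z gives the same grasp; the last joint's range is limited). The gripper opens to 85 mm and grips with 20 to 120 N. Pads are 22 mm wide; open, the fingers measure 114 mm over their backs; the gripper's body (76 mm by 85 mm) begins 54 mm behind the grasp point. The pads swing forward as they close: fully open they stand 13 mm farther back than shut.
Start: joints at [64.67, 21.618, 4.641, 73.018, 0, 83.68], TCP at [187.312, 543.674, 231.329] pointing down, gripper open.
Joint ranges: [-156.06, 156.06], [-48.1, 94.91], [-58.44, 69.94], [-101.28, 121.22], [-78.64, 73.56], [-180, 180]. Speed limits (degrees/s): [147.25, 147.25, 180, 180, 180, 180].

INTERFACE

Orientations are given as [roll, pitch, yaw] about the fixed x, y, z axes, in that order (R = Rz(yaw) Ry(pitch) Rx(roll)).
In Python, from rig import arm gives the robot as it stands.
- The arm moves only by the shell command python3 -m handwheel 'ROWS' [OPENING] [FORCE]. ROWS is JSON, a list of rows, each a list of 2 entries, a list of its own where there are three numbers: the shift along the tool's x, y, z in m, then the turn, a rotation vector about the tool's x, y, z in rad. A call has 1 to 20 rows; each row shifts and turns the commanded pose from where the row before left it, along the tool's axes as they then stand; what a row does not reach is not made up. A row lasts 1/8 s, in which the tool goes at most 62.5 mm and 10.7 degrees, less where a joint would pass 70% of its speed; a pose out of reach is approached as far as the arm can. A call is refused whole if a number of a shift passes 0.0625 or a number of a turn 0.188, either way. A call with a gripper value outside its range is refused whole. OPENING is the finger opening in m, from 0 to 0.0854, set as the call begins (- or left out, the last holds). The fingers move at their own pace and stop on an object; FORCE is the grip in N (left out, the last holds). Time passes only in rows, so rows that do not move let the fingers close. It gives the time, the measured TCP pose, the force, the opening and the grip force at its end, in the units of the state.
- arm.sense(): the state, without advancing time (a new reading comes with each control period).
- arm.read_camera(name): name is "scene" or "side" or "wrist"; returns the picture (480x640x3 uint8, red, green, blue); there is no depth.
- arm.camera_params(name): a dict with "K" (3x3 intrinsics, pixels), "extrinsics" (4x4, takes a point from camera to world coordinates); the wrist camera has in their place "T_tool_cam" (4x4, takes a point from camera to tool coordinates, whose origin is the TCP and whose axes are the flange's). Camera axes: x right, y down, z forward; pixel columns grow to the right and rows downward; lengths in mm; the calibration is good to about 2 mm. The wrist camera is an equidistant fisheye: a pixel r from the principal point sees the ray r / f radians off the axis. A picture is of the moment at which its call begins: read the wrist's pose just before it. camera_params takes no time and is no camera call.
- arm.job_done(): hands the job in; it is judged then, once.
Trained networks look in the newest picture that a camera, given by its name, has taken for a name from the list of things; names that differ only in an ending like _2 or _b are one class to them, and where a whole thing is asked for, a point or a joint stands for the part that bears it (a point fixed in the world has none). Each returns a list of dicts, best first, with "score" (0 to 1); they miss things now and then, are a little off and sometimes report something else, mostly with a low value. They report only what shows in the picture. A call takes as long as a camera call. They do not tell look-alikes from the thing itself.
- arm.spot_in(label, camera): "extent" ([left, top, right, bottom] in pixels, round what is visible of it).
The state is a dict: "t": time; "qpos": joint angles; "dq": joint speeds; "joint_efforts": joint torques, N m; "ee_pos": TCP position; "tool_rot": TCP orientation; "wrist_force": force on the tool from outside, world axes, zero at the start; "ft_torque": the same for the moment, N m; "finger_gap": opening from 0.0 (shut) to 1.0 (fully open); "grasp_force": force on a finger pad.
Only numpy, scipy, OpenCV 4.12 (cv2) and the standard library are available. Lean on these libraries where they do the work, as an engineer would, in place of code of your own. Each camera call takes 0.05 s, during which the arm holds its last target. There are 200 camera calls.

TASK

Bring the pan of the spring scale down until its pointer blade rests between the two white lugs on its mast, by taking steel bar weights from the sloping rack and laying them gently, flat and side by side, on the free part of the pan. Leave the bars you do not need in their places in the rack, leave the lugs as they are set, and do not disturb the bottle, the beaker or the slide box.

Things in the scene. Friction and masses are not known exactly. Their poses are not given: they have to be found in the camera images.
- long_a_mid (a point): A loose plain steel bar, 24 x 24 mm in section, 140 mm long, about 0.63 kg (within 3%), in one of the four places of the sloping rack. The point is its centre. Own axes: y along the bar, x up the slope, z square off the board (35 deg from vertical at the start, leaning to the robot). On the pan it sinks the pan by about 16 mm.
- long_b_mid (a point): A loose plain steel bar, 24 x 24 mm in section, 140 mm long, about 0.63 kg (within 3%), in one of the four places of the sloping rack. The point is its centre. Own axes: y along the bar, x up the slope, z square off the board (35 deg from vertical at the start, leaning to the robot). On the pan it sinks the pan by about 16 mm. The twin of the other long bar.
- short_a_mid (a point): A loose plain steel bar, 24 x 24 mm in section, 70 mm long, about 0.32 kg (within 3%), in one of the four places of the sloping rack. The point is its centre. Own axes: y along the bar, x up the slope, z square off the board (35 deg from vertical at the start, leaning to the robot). On the pan it sinks the pan by about 8 mm.
- short_b_mid (a point): A loose plain steel bar, 24 x 24 mm in section, 70 mm long, about 0.32 kg (within 3%), in one of the four places of the sloping rack. The point is its centre. Own axes: y along the bar, x up the slope, z square off the board (35 deg from vertical at the start, leaning to the robot). On the pan it sinks the pan by about 8 mm. The twin of the other short bar.
- rack: Fixed pale wooden rack, 335 mm wide (own y), 155 mm deep (x), origin centred under it. Its board rises at 35 deg from 35 mm high at the front (own -x, robot side) to 144 mm. Two rows, 85 mm apart up the slope, each with one long and one short bar 165 mm apart, lying on the board along own y. Two 7 mm high stubs stop each bar downhill, with a 44 mm gap between them at the bar's middle. Nothing above.
- pan_top (a point): Centre of the upper face of the scale's level steel pan (dark inlay), 210 mm (own x) x 270 mm (own y), moving straight down under load; 130 mm above the bench at the start. A centrifuge bucket (76 mm across, 62 high) is fixed on it, centred at own y = +90 mm; the pan is free for bars from y = -130 to +45 mm. A thin pointer blade sticks out of its own -y edge.
- pan (a joint): How far the pan has sunk below its starting balance, m, growing downwards, about 0 at the start. Spring 386 N/m, well damped (settles within 1 s), travel 60 mm.
- pointer (a point): Near the tip of the pan's dark pointer blade (3 mm thick), at the blade's middle, 178 mm towards the pan's own -y from its centre and 4 mm below its face. Moves with the pan.
- gate (a point): Point mid-way between the two white index lugs (8 mm thick, the lower one longer, clear gap 16 mm high) clamped on the scale's 170 mm high aluminium mast, straight below the pointer's start by 23 to 34 mm, differently each time. The blade is clear between the lugs when the pointer is within 6.5 mm of this height. The clamp is to be left as it is set.
- scale: Fixed white base of the spring scale, 190 x 230 x 45 mm, origin centred under it on the bench; its axes are the pan's axes.
- reagent: Bystander: amber bottle, 68 mm across, 150 mm high, standing; origin at the centre of its foot.
- beaker: Bystander: white beaker, 72 mm across, 95 mm high, standing; origin at the centre of its foot.
- slidebox: Bystander: grey slide box 80 x 130 x 34 mm lying flat; origin at the centre of its underside.
Things that resemble listed ones, but are neither listed nor needed, are in the scene too. What is shaped like the part that bears short_b_mid but pink or purple is not meant.

How it is judged (in metres and radians):
At the end, for the whole second after the job is handed in: The pan is still with the pointer blade clear between the lugs (its middle within 6.6 mm of mid-gap height), and every bar lies flat directly on the pan (centre 8 to 16 mm above its face and over the pan) or is within 20 mm of where it started in the rack (z of pointer in the frame of gate between -0.0066 and 0.0066 m and velocity of joint pan between -0.005 and 0.005 m/s and ((z of long_a_mid in the frame of pan_top between 0.008 and 0.016 m and x of long_a_mid in the frame of pan_top between -0.1 and 0.1 m and y of long_a_mid in the frame of pan_top between -0.13 and 0.13 m) or distance of long_a_mid from where it was at the start of the episode below 0.02 m) and ((z of long_b_mid in the frame of pan_top between 0.008 and 0.016 m and x of long_b_mid in the frame of pan_top between -0.1 and 0.1 m and y of long_b_mid in the frame of pan_top between -0.13 and 0.13 m) or distance of long_b_mid from where it was at the start of the episode below 0.02 m) and ((z of short_a_mid in the frame of pan_top between 0.008 and 0.016 m and x of short_a_mid in the frame of pan_top between -0.1 and 0.1 m and y of short_a_mid in the frame of pan_top between -0.13 and 0.13 m) or distance of short_a_mid from where it was at the start of the episode below 0.02 m) and ((z of short_b_mid in the frame of pan_top between 0.008 and 0.016 m and x of short_b_mid in the frame of pan_top between -0.1 and 0.1 m and y of short_b_mid in the frame of pan_top between -0.13 and 0.13 m) or distance of short_b_mid from where it was at the start of the episode below 0.02 m)); the robot touches nothing.
It fails at once if the index lugs are shifted from their setting by more than 3 mm (distance of gate from where it was at the start of the episode above 0.003 m).
It fails at once if the pan is slammed (a weight dropped or thrown on it): pan moving faster than 0.35 m/s (velocity of joint pan above 0.35 m/s or velocity of joint pan below -0.35 m/s).
It fails at once if the bottle, beaker or slide box is moved more than 30 mm (distance of any of reagent, beaker, slidebox from where it was at the start of the episode above 0.03 m).
It also fails if it takes over 61 s, if anything falls off the work surface, if the arm or the gripper's body presses on something with over 40 N, if the wrist force passes 120 N, or if a joint passes its speed limit or range.

## Working session

There is one attempt and no reset: what is moved stays moved. The work goes in short steps, Python scripts to look and compute and a shell command to move; the robot and the scene stay as the last step left them, time stands still between calls to the robot, and variables do not carry over. Pictures are saved under pics/ and viewed, at most 10 in all, crops included, and the job is handed in when it is done.

```bash
ls; mkdir -p pics; python3 - <<'E'
from rig import arm
import cv2, numpy as np
s=arm.sense(); print({k:np.round(v,3).tolist() for k,v in s.items()}, arm.tcp_to_grasp)
for c in ("scene","side"):
    im=arm.read_camera(c); cv2.imwrite(f"pics/{c}0.png",im[:,:,::-1])
    p=arm.camera_params(c); print(c,np.round(p["K"],1).tolist(),np.round(p["extrinsics"],3).tolist())
    for l in ("short_b_mid","long_a_mid","rack","pan_top","pointer","gate","scale","reagent","beaker","slidebox"):
        try: print(l,[(np.round(d["extent"]).tolist(),round(d["score"],2)) for d in arm.spot_in(l,c)])
        except Exception as e: print(l,e)
p=arm.camera_params("wrist");print(p)
E
```

```text
pics
{'t': 0.0, 'qpos': [64.67, 21.664, 4.564, 73.017, -0.001, 83.68], 'dq': [-0.093, 0.048, 0.006, 0.097, 0.068, 0.02], 'joint_efforts': [0.001, -46.36, 26.988, 0.021, 0.0, -0.0], 'ee_pos': [187.023, 543.061, 230.35], 'tool_rot': [-179.884, -0.012, 160.99], 'wrist_force': [0.102, 1.012, -0.485], 'ft_torque': [-0.029, -0.037, 0.044], 'grasp_force': 0.0, 'finger_gap': 1.0} -18.700000000000003
scene [[516.5, 0.0, 322.4], [0.0, 516.5, 238.3], [0.0, 0.0, 1.0]] [[0.65, 0.491, -0.58, 1275.068], [0.76, -0.438, 0.481, -609.908], [-0.018, -0.753, -0.658, 923.711], [0.0, 0.0, 0.0, 1.0]]
short_b_mid [([406.0, 166.0, 432.0, 190.0], 0.67), ([362.0, 173.0, 387.0, 186.0], 0.64), ([472.0, 218.0, 493.0, 241.0], 0.54)]
long_a_mid [([336.0, 194.0, 375.0, 229.0], 0.63)]
rack [([328.0, 172.0, 454.0, 267.0], 0.85)]
pan_top [([164.0, 205.0, 313.0, 316.0], 0.7)]
pointer [([165.0, 202.0, 316.0, 313.0], 0.83)]
gate [([167.0, 308.0, 208.0, 334.0], 0.73)]
scale [([166.0, 200.0, 314.0, 349.0], 0.71)]
reagent [([312.0, 304.0, 346.0, 366.0], 0.84)]
beaker [([372.0, 283.0, 409.0, 335.0], 0.8), ([404.0, 167.0, 428.0
[... 619 characters left out ...]
.0, 410.0, 223.0], 0.84)]
gate []
scale [([331.0, 158.0, 410.0, 254.0], 0.68)]
reagent [([264.0, 184.0, 289.0, 237.0], 0.69)]
beaker []
slidebox [([196.0, 292.0, 251.0, 347.0], 0.77)]
{'K': array([[371.64829954,   0.        , 320.9552441 ],
       [  0.        , 371.64829954, 243.9975252 ],
       [  0.        ,   0.        ,   1.        ]]), 'T_tool_cam': array([[-3.09008804e-04, -9.63744627e-01, -2.66826158e-01,
         6.83087092e+01],
       [ 9.99999941e-01, -2.56963853e-04, -2.29967160e-04,
        -3.75804656e-01],
       [ 1.53064937e-04, -2.66826213e-01,  9.63744649e-01,
        -1.42733389e+02],
       [ 0.00000000e+00,  0.00000000e+00,  0.00000000e+00,
         1.00000000e+00]])}
```

```bash
python3 - <<'E'
import cv2
a=cv2.imread("pics/scene0.png")[150:390,150:510]; a=cv2.resize(a,(800,533),interpolation=cv2.INTER_CUBIC); cv2.imwrite("pics/s1.png",a)
a=cv2.imread("pics/side0.png")[145:400,180:420]; a=cv2.resize(a,(564,600),interpolation=cv2.INTER_CUBIC); cv2.imwrite("pics/d1.png",a)
E
```

```text
(no output)
```

View pics/s1.png

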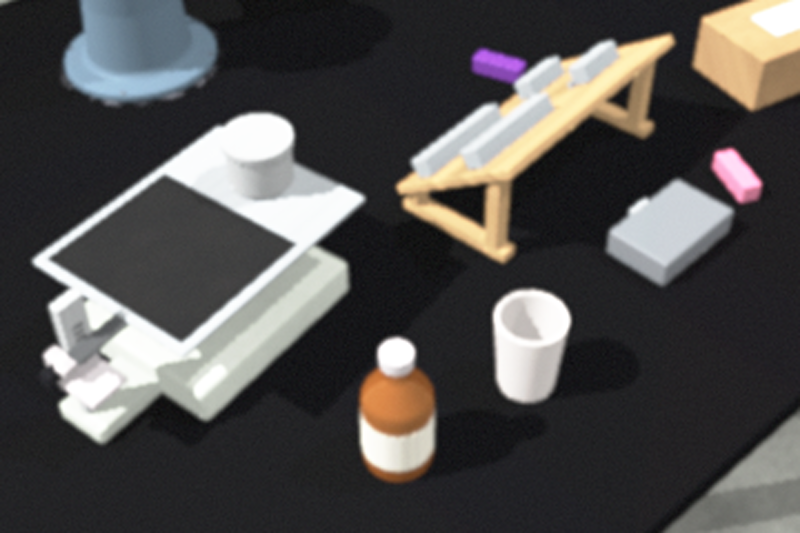

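View pics/d1.png

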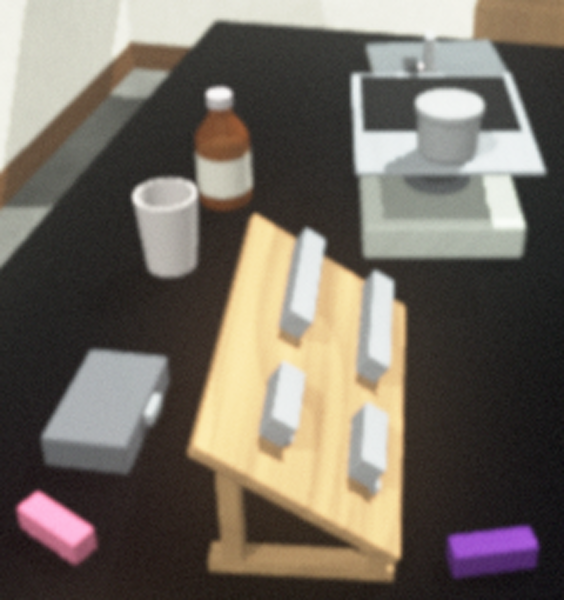

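The scene crop shows the scale on the left, with pan corners at about (33,262), (183,350), (364,200) and (220,126), and the lugs near (70,370). The rack is at upper right. The side crop shows four grey bars in the rack: longs at (303,285) and (376,325), shorts at (283,405) and (368,447). The pink bar at (57,527) and the purple one at (492,550) lie on the bench and are look-alikes, so I won't use them.

```bash
cat > h.py <<'E'
import numpy as np, cv2
from scipy.optimize import least_squares
from scipy.spatial.transform import Rotation as R
from rig import arm
def proj(c,P):
    p=arm.camera_params(c); E=np.linalg.inv(p["extrinsics"]); P=np.atleast_2d(P)
    q=(P@E[:3,:3].T+E[:3,3])@np.array(p["K"]).T; return q[:,:2]/q[:,2:]
def proj_w(T,P):   # wrist fisheye, T tool pose 4x4 (mm)
    p=arm.camera_params("wrist"); E=np.linalg.inv(T@p["T_tool_cam"]); P=np.atleast_2d(P)
    q=P@E[:3,:3].T+E[:3,3]; r=np.linalg.norm(q[:,:2],axis=1); th=np.arctan2(r,q[:,2]); K=p["K"]
    return q[:,:2]/r[:,None]*th[:,None]*K[0,0]+K[:2,2]
def pose(s=None):
    s=s or arm.sense(); T=np.eye(4); T[:3,:3]=R.from_euler('xyz',s["tool_rot"],degrees=True).as_matrix(); T[:3,3]=s["ee_pos"]; return T
def fr(x,y,yaw,P): # planar frame to world
    return np.atleast_2d(P)@R.from_euler('z',yaw).as_matrix().T+[x,y,0]
SC=lambda a:np.array(a)/(800/360)+150-.5*0
SD=lambda a:np.array(a)/2.35+[180,145]
t35=np.tan(np.radians(35))
def bd(x,y): return [x,y,35+(x+77.5)*t35]
def bar(row,col,e=0,up=24,dx=0): # bar point: slope offset
    pass
E
cat > fit.py <<'E'
from h import *
rs=np.array([[253,213],[407,303],[400,556],[190,454]]); rw=np.array([bd(77.5,-167.5),bd(-77.5,-167.5),bd(-77.5,167.5),bd(77.5,167.5)])
rc=np.array([[672,38],[400,187],[505,183]]); rcw=rw[[3,1,0]]
f=lambda v:np.r_[(proj("side",fr(*v,rw))-SD(rs)).ravel(),(proj("scene",fr(*v,rcw))-SC(rc)).ravel()]
a=least_squares(f,[450,450,0],x_scale=[100,100,.5],loss='soft_l1'); print("rack",a.x,np.round(a.fun,1))
pw=np.array([[105,-135,130],[-105,-135,130],[-105,135,130],[105,135,130.]])
ps=np.array([[352,75],[518,73],[543,172],[357,173]]); pc=np.array([[183,350],[33,262],[220,126],[364,200]])
f=lambda v:np.r_[(proj("side",fr(*v,pw))-SD(ps)).ravel(),(proj("scene",fr(*v,pw))-SC(pc)).ravel()]
b=least_squares(f,[400,-100,0],x_scale=[100,100,.5]); print("pan",b.x,np.round(b.fun,1))
v=b.x
for d in (0,-23,-28,-34): print(d,(proj("scene",fr(*v,[0,-178,126+d]))-150)*(800/360))
E
python3 fit.py; python3 - <<'E'
import cv2
a=cv2.imread("pics/scene0.png")[270:350,160:240]; cv2.imwrite("pics/g.png",cv2.resize(a,(600,600),interpolation=cv2.INTER_CUBIC))
E
```

```text
rack [5.40422824e+02 2.38650405e+02 1.45420594e-01] [-0.5 -0.6 -1.9  0.7 -1.   0.9  0.3 -3.4 -1.2 -1.4 -2.1 -0.3  0.2 -6. ]
pan [ 4.86819455e+02 -1.98045469e+02  2.06949425e-01] [-0.1 -1.2 -3.  -0.4  0.8 -0.5 -1.3 -0.9 -0.8  0.9 -0.4 -2.5 -0.2 -1.1
  0.2 -2. ]
0 [[ 69.42852568 331.89689292]]
-23 [[ 74.21457053 348.24363574]]
-28 [[ 75.23748121 351.73738857]]
-34 [[ 76.4568766  355.90223521]]
```

View pics/g.png

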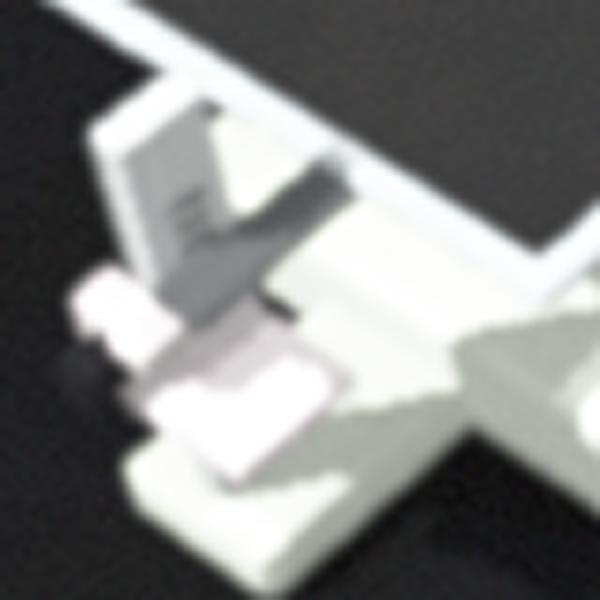

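The gate lugs are blurred here: the upper one is at about (185,307) and the lower top face at about (192,319). I'll measure the gate close up later. Next I move the wrist camera square over the rack.

```bash
cat >> h.py <<'E'
def ori(yaw,tilt): # tool y along yaw dir tilted up, tool z into board
    c,s=np.cos(tilt),np.sin(tilt); M=np.array([[0,c,s],[1,0,0],[0,s,-c]]); return R.from_euler('z',yaw).as_matrix()@M
def go(p,M,T0=None):
    T=pose() if T0 is None else T0
    d=T[:3,:3].T@(np.array(p)-T[:3,3])/1000; r=R.from_matrix(T[:3,:3].T@M).as_rotvec()
    print("shift(first, m)",np.round(d,4).tolist(),"n>=",int(np.ceil(np.linalg.norm(d)/.06)),"| turn(after)",np.round(r,4).tolist(),"n>=",int(np.ceil(np.linalg.norm(r)/.18)))
E
python3 - <<'E'
from h import *
go([455,226,240],ori(.1454,np.radians(35)))
E
```

```text
shift(first, m) [-0.3566, -0.2131, -0.0087] n>= 7 | turn(after) [-0.5479, -0.3336, 1.058] n>= 7
```

```bash
python3 -m handwheel '[[[-0.0446,-0.0266,-0.001],[0,0,0]],[[-0.0446,-0.0266,-0.001],[0,0,0]],[[-0.0446,-0.0266,-0.001],[0,0,0]],[[-0.0446,-0.0266,-0.001],[0,0,0]],[[-0.0446,-0.0266,-0.001],[0,0,0]],[[-0.0446,-0.0266,-0.001],[0,0,0]],[[-0.0446,-0.0266,-0.001],[0,0,0]],[[-0.0446,-0.0266,-0.001],[0,0,0]],[[0,0,0],[-0.0685,-0.0417,0.1322]],[[0,0,0],[-0.0685,-0.0417,0.1322]],[[0,0,0],[-0.0685,-0.0417,0.1322]],[[0,0,0],[-0.0685,-0.0417,0.1322]],[[0,0,0],[-0.0685,-0.0417,0.1322]],[[0,0,0],[-0.0685,-0.0417,0.1322]],[[0,0,0],[-0.0685,-0.0417,0.1322]],[[0,0,0],[-0.0685,-0.0417,0.1322]],[[0,0,0],[0,0,0]],[[0,0,0],[0,0,0]]]' 0.05 60
python3 - <<'E'
from h import *
go([455,226,240],ori(.1454,np.radians(35)))
s=arm.sense(); print(np.round(s["qpos"],1))
im=arm.read_camera("wrist"); np.save("w1.npy",pose(s)); cv2.imwrite("pics/w1.png",im[:,:,::-1])
for l in ("short_b_mid","long_a_mid","rack"): print(l,[(np.round(d["extent"]).tolist(),round(d["score"],2)) for d in arm.spot_in(l,"wrist")])
E
```

```text
t: 3.35
ee_pos: [455.6, 226.4, 239.8]
tool_rot: [145.0, 0.0, 98.5]
wrist_force: [-0.1, 0.2, -0.7]
finger_gap: 0.589
grasp_force: 0.0
shift(first, m) [-0.0003, -0.0005, -0.0005] n>= 1 | turn(after) [-0.0003, -0.0007, 0.0022] n>= 1
[ 25.  -12.1 -43.5  24.8  -9.4 103.7]
short_b_mid [([329.0, 76.0, 359.0, 166.0], 0.64), ([414.0, 96.0, 426.0, 125.0], 0.63), ([66.0, 55.0, 149.0, 110.0], 0.56)]
long_a_mid [([228.0, 243.0, 270.0, 389.0], 0.66), ([328.0, 245.0, 356.0, 388.0], 0.49)]
rack [([190.0, 35.0, 415.0, 384.0], 0.85)]
```

View pics/w1.png

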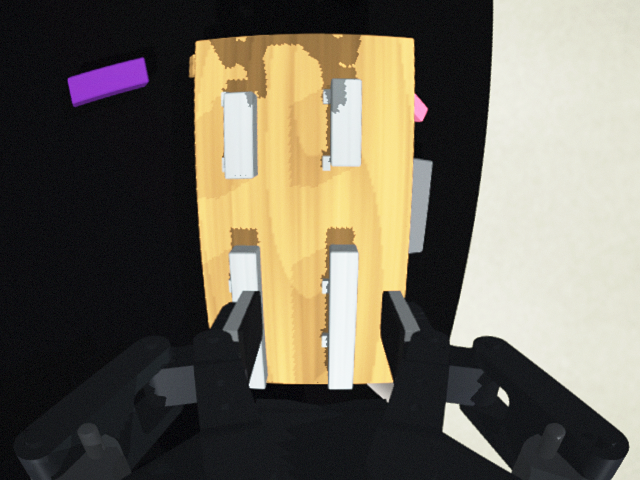

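The wrist view shows the board square on. Uphill is to the right and rack +y is at the top. The four grey bars lie on the board: shorts at (238,135) and (347,122), longs at (247,317) and (343,318). Purple (107,80) and pink (420,107) are on the bench, off the rack, and are not meant. Now I turn these into poses.

```bash
cat > fit2.py <<'E'
from h import *
T=np.load("w1.npy")
rw=np.array([bd(77.5,-167.5),bd(-77.5,-167.5),bd(-77.5,167.5),bd(77.5,167.5)])
rs=np.array([[253,213],[407,303],[400,556],[190,454]]); rc=np.array([[672,38],[400,187]])
wp=np.array([[392,384],[195,40],[414,38]])
f=lambda v:np.r_[(proj("side",fr(*v,rw))-SD(rs)).ravel(),(proj("scene",fr(*v,rw[[3,1]]))-SC(rc)).ravel(),(proj_w(T,fr(*v,rw[[0,2,3]]))-wp).ravel()]
a=least_squares(f,[540,239,.14],x_scale=[100,100,.5],loss='soft_l1'); v=a.x; print("rack",v,np.round(f(v),1))
g=lambda v:(proj_w(T,fr(*v,rw[[0,2,3]]))-wp).ravel()
b=least_squares(g,v,x_scale=[100,100,.5]); print("wrist only",b.x,np.round(b.fun,1))
n=np.array([-np.sin(np.radians(35)),0,np.cos(np.radians(35))]); u=np.array([n[2],0,-n[0]])
o=np.array(bd(0,0))
def P(uu,y,h): return fr(*v,o+u*uu+n*h+np.array([0,y,0]))
def inv(px,h): # slope coords (u,y) for pixel at height h
    return least_squares(lambda w:(proj_w(T,P(w[0],w[1],h))-px).ravel(),[0,0],x_scale=50).x
for nm,c in dict(shortL=[(225,92),(252,92),(224,178),(252,178)],shortU=[(332,79),(361,79),(332,166),(361,166)],longL=[(231,247),(257,247),(265,388)],longU=[(329,250),(357,250),(329,388),(354,388)]).items():
    q=np.array([inv(p,24) for p in c]); print(nm,np.round(q).tolist(),q.mean(0).round(1))
E
python3 fit2.py
```

```text
rack [5.39201747e+02 2.35587503e+02 1.35477891e-01] [ 1.  -1.4 -0.5  0.3 -1.   0.   0.7 -4.8 -1.9 -0.8 -3.6 -0.5  1.6 -0.2
  0.4 -0.5 -0.3 -0.1]
wrist only [5.38438784e+02 2.35311935e+02 1.32395282e-01] [ 0.7  0.6  0.1 -0.6 -0.5  0.3]
shortL [[-60.0, 113.0], [-38.0, 112.0], [-61.0, 44.0], [-38.0, 44.0]] [-49.3  78.2]
shortU [[24.0, 122.0], [46.0, 123.0], [25.0, 53.0], [48.0, 54.0]] [35.7 87.7]
longL [[-58.0, -13.0], [-36.0, -13.0], [-36.0, -155.0]] [-43.1 -60.5]
longU [[23.0, -15.0], [46.0, -15.0], [26.0, -153.0], [50.0, -153.0]] [ 36.5 -84. ]
```

```bash
cat >> fit2.py <<'E'
np.save("rack.npy",v)
print("longL grasp",P(-47,-83,3), "shortL",P(-49,81,3))
go(P(-47,-83,63)[0],ori(v[2],np.radians(35)))
E
python3 fit2.py | tail -2
```

```text
longL grasp [[510.55971796 147.91565488  64.76544784]] shortL [[486.78595635 310.19163061  63.61829496]]
shift(first, m) [-0.085, -0.0658, 0.1078] n>= 3 | turn(after) [0.0004, -0.0057, 0.0084] n>= 1
```

```bash
python3 -m handwheel '[[[-0.028,-0.022,0.02],[0,-0.0057,0.0084]],[[-0.028,-0.022,0.04],[0,0,0]],[[-0.029,-0.022,0.048],[0,0,0]],[[0,0,0],[0,0,0]],[[0,0,0],[0,0,0]]]'
python3 - <<'E'
from h import *
from fit2 import P,v,T
print("--");go(P(-47,-83,3)[0],ori(v[2],np.radians(35)))
s=arm.sense(); T2=pose(s); im=arm.read_camera("wrist"); 
for q in [(-35,-13),(-59,-13),(-35,-153),(-59,-153)]: cv2.circle(im:=np.ascontiguousarray(im),tuple(int(a) for a in proj_w(T2,P(*q,24))[0].round()),3,(255,0,0),1)
cv2.imwrite("pics/w2.png",im[:,:,::-1])
E
```

```text
t: 4.18
ee_pos: [480.5, 145.4, 118.6]
tool_rot: [145.7, 0.1, 97.7]
wrist_force: [0.1, 0.3, -0.1]
finger_gap: 0.586
grasp_force: 0.0
rack [5.39200230e+02 2.35578739e+02 1.35492358e-01] [ 1.  -1.4 -0.5  0.3 -1.   0.   0.7 -4.8 -1.9 -0.8 -3.6 -0.5  1.7 -0.2
  0.4 -0.5 -0.3 -0.1]
wrist only [5.38435471e+02 2.35301584e+02 1.32408652e-01] [ 0.7  0.6  0.1 -0.6 -0.5  0.3]
shortL [[-60.0, 113.0], [-38.0, 112.0], [-61.0, 44.0], [-38.0, 44.0]] [-49.3  78.2]
shortU [[24.0, 122.0], [46.0, 123.0], [25.0, 53.0], [48.0, 54.0]] [35.7 87.7]
longL [[-58.0, -13.0], [-36.0, -13.0], [-36.0, -155.0]] [-43.1 -60.5]
longU [[23.0, -15.0], [46.0, -15.0], [26.0, -153.0], [50.0, -153.0]] [ 36.5 -84. ]
longL grasp [[510.55946943 147.90647666  64.76544784]] shortL [[486.78336015 310.18210844  63.61829496]]
shift(first, m) [-0.0016, -0.0062, 0.0014] n>= 1 | turn(after) [-0.0116, 0.0014, -0.0003] n>= 1
--
shift(first, m) [-0.0015, -0.0055, 0.0614] n>= 2 | turn(after) [-0.0116, 0.0014, -0.0003] n>= 1
```

View pics/w2.png

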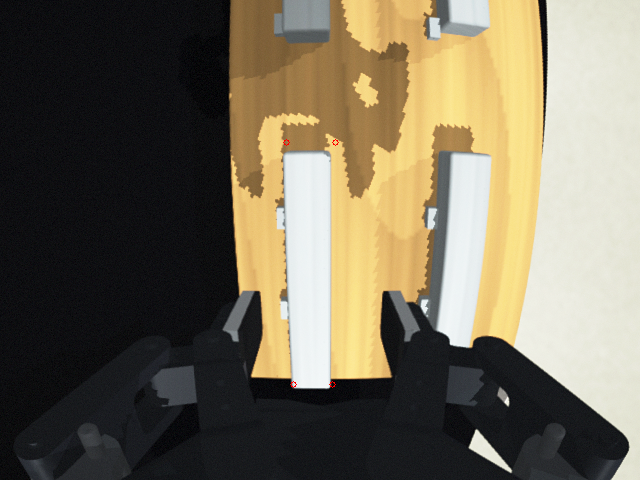

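The long bar fills (286–330, 152–388), within 1–3 mm of my overlay. The stubs at (281,217) and (284,310) straddle the grasp line. I go down and close on it.

```bash
python3 -m handwheel '[[[-0.0015,-0.006,0],[-0.0116,0.0014,0]],[[0,0,0.02],[0,0,0]],[[0,0,0.02],[0,0,0]],[[0,0,0.01],[0,0,0]],[[0,0,0.006],[0,0,0]],[[0,0,0.004],[0,0,0]],[[0,0,0],[0,0,0]]]' 0.05
python3 -c "
from fit2 import *
print('--');go(P(-48,-83,3)[0],ori(v[2],np.radians(35)))" | tail -1
python3 -m handwheel '[[[0,0,0],[0,0,0]],[[0,0,0],[0,0,0]],[[0,0,0],[0,0,0]],[[0,0,0],[0,0,0]]]' 0.0 60
```

```text
t: 5.1
ee_pos: [516.5, 150.7, 72.5]
tool_rot: [145.6, 0.1, 97.7]
wrist_force: [0.2, -0.2, -0.8]
finger_gap: 0.587
grasp_force: 0.0
shift(first, m) [-0.002, -0.0105, 0.0029] n>= 1 | turn(after) [-0.0103, 0.0016, 0.0001] n>= 1
t: 5.6
ee_pos: [513.8, 150.4, 70.9]
tool_rot: [146.0, 0.1, 97.7]
wrist_force: [-16.6, -2.5, 4.3]
finger_gap: 0.265
grasp_force: 58.3
```

```bash
python3 -c "
from fit2 import *
s=arm.sense();print(np.round(s['qpos'],2),s['tool_rot'],s['wrist_force'],s['ft_torque']);go(P(-48,-83,3)[0],ori(v[2],np.radians(35)))" | tail -2
```

```text
[ 10.46   5.44 -58.44  -7.88  -1.59  92.24] [1.45966933e+02 6.50670801e-02 9.77111024e+01] [-16.62978449  -2.54388473   4.27550805] [-0.23058564  2.69133734 -0.15549096]
shift(first, m) [-0.0021, -0.0074, 0.0031] n>= 1 | turn(after) [-0.0169, 0.0015, -0.0001] n>= 1
```

Joint 3 is at its limit, but the bar is gripped at an opening of about 23 mm and 58 N. I lift straight up, away from that limit.

```bash
python3 -m handwheel '[[[0,0.006,-0.008],[0,0,0]],[[0,0.011,-0.017],[0,0,0]],[[0,0.017,-0.025],[0,0,0]],[[0,0.022,-0.033],[0,0,0]],[[0,0.022,-0.033],[0,0,0]],[[0,0.022,-0.033],[0,0,0]],[[0,0,0],[0,0,0]],[[0,0,0],[0,0,0]]]' 0.0 80
python3 - <<'E'
from h import *
pan=[486.8,-198,.207]; np.save("pan.npy",pan)
p=fr(*pan,[-60,-41,240])[0]; print(p); T=pose()
print("turn first"); M=ori(.207,0); go(T[:3,3],M)
T2=T.copy(); T2[:3,:3]=M; go(p,M,T2); print(np.round(arm.sense()["qpos"],1))
E
```

```text
t: 6.6
ee_pos: [512.4, 150.2, 248.1]
tool_rot: [145.9, 0.1, 97.7]
wrist_force: [-1.3, -0.2, -6.6]
finger_gap: 0.26
grasp_force: 80.2
[ 436.50740627 -250.45621999  240.        ]
turn first
shift(first, m) [0.0, 0.0, 0.0] n>= 0 | turn(after) [0.5942, 0.023, -0.0698] n>= 4
shift(first, m) [-0.3765, -0.1566, 0.0081] n>= 7 | turn(after) [0.0, 0.0, 0.0] n>= 0
[ 10.5 -10.2 -40.4  25.8  -1.6  92.2]
```

```bash
python3 -m handwheel '[[[0,0,0],[0.1188,0.0046,-0.014]],[[0,0,0],[0.1188,0.0046,-0.014]],[[0,0,0],[0.1188,0.0046,-0.014]],[[0,0,0],[0.1188,0.0046,-0.014]],[[0,0,0],[0.1188,0.0046,-0.014]],[[-0.024,-0.01,0],[0,0,0]],[[-0.047,-0.0195,0.001],[0,0,0]],[[-0.047,-0.0195,0.001],[0,0,0]],[[-0.047,-0.0195,0.001],[0,0,0]],[[-0.047,-0.0195,0.001],[0,0,0]],[[-0.047,-0.0195,0.001],[0,0,0]],[[-0.047,-0.0195,0.001],[0,0,0]],[[-0.047,-0.0195,0.001],[0,0,0]],[[-0.024,-0.01,0],[0,0,0]],[[0,0,0],[0,0,0]],[[0,0,0],[0,0,0]]]'
python3 - <<'E'
from h import *
pan=np.load("pan.npy"); s=arm.sense();T=pose(s)
im=arm.read_camera("wrist"); im=np.ascontiguousarray(im); np.save("w3.npy",T)
for q in [(105,-135,130),(-105,-135,130),(-105,135,130),(105,135,130),(0,-178,126),(0,90,192)]:
    a=proj_w(T,fr(*pan,q))[0]; print(q,a.round()); cv2.circle(im,tuple(int(b) for b in a.round()),3,(255,0,0),1)
cv2.imwrite("pics/w3.png",im[:,:,::-1]); go(fr(*pan,[-60,-41,140])[0],ori(pan[2],0)); print(s["qpos"])
im=arm.read_camera("scene"); cv2.imwrite("pics/scene1.png",im[:,:,::-1])
E
```

```text
t: 8.6
ee_pos: [438.6, -249.6, 241.9]
tool_rot: [179.8, -0.2, 101.9]
wrist_force: [-0.4, -0.1, -6.1]
finger_gap: 0.257
grasp_force: 80.9
(105, -135, 130) [508. 345.]
(-105, -135, 130) [263. 354.]
(-105, 135, 130) [254.  -2.]
(105, 135, 130) [533.  21.]
(0, -178, 126) [388. 391.]
(0, 90, 192) [431.  33.]
shift(first, m) [-0.0008, -0.0029, 0.1024] n>= 2 | turn(after) [0.0046, -0.0021, 0.0009] n>= 1
[-37.02871977  13.17180664  -5.48012389  71.30996542   0.28551367
  41.10278287]
```

View pics/w3.png

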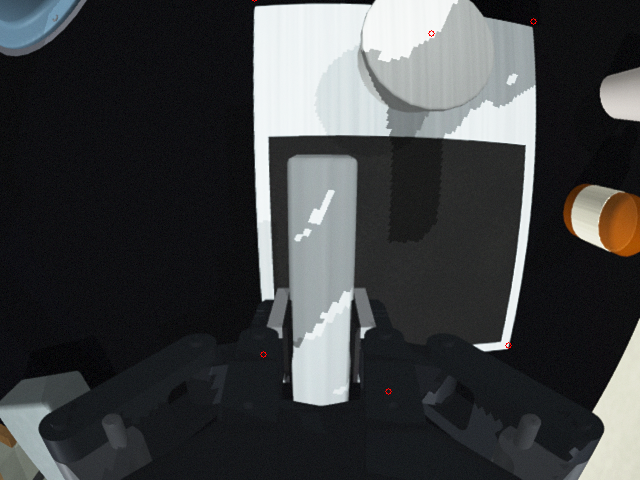

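The bar hangs straight in the fingers at (322,280). The pan corners at (254,8), (533,27) and (508,347) match my pan fit to about 3 mm. I lower it onto the free pan.

```bash
python3 -m handwheel '[[[-0.0008,-0.003,0.02],[0.0046,-0.0021,0]],[[0,0,0.03],[0,0,0]],[[0,0,0.03],[0,0,0]],[[0,0,0.015],[0,0,0]],[[0,0,0.008],[0,0,0]],[[0,0,0.006],[0,0,0]],[[0,0,0.004],[0,0,0]],[[0,0,0],[0,0,0]],[[0,0,0],[0,0,0]]]'
```

```text
t: 9.82
ee_pos: [437.4, -252.2, 131.7]
tool_rot: [179.8, 0.2, 101.9]
wrist_force: [0.7, 1.0, -4.0]
finger_gap: 0.256
grasp_force: 81.2
```

```bash
python3 -m handwheel '[[[0,0,0.003],[0,0,0]],[[0,0,0.003],[0,0,0]],[[0,0,0.002],[0,0,0]],[[0,0,0],[0,0,0]],[[0,0,0],[0,0,0]]]'
python3 -m handwheel '[[[0,0,0],[0,0,0]],[[0,0,0],[0,0,0]],[[0,0,0],[0,0,0]],[[0,0,0],[0,0,0]],[[0,0,-0.01],[0,0,0]],[[0,0,-0.03],[0,0,0]],[[0,0,-0.05],[0,0,0]],[[0,0,-0.05],[0,0,0]],[[0,0,0],[0,0,0]],[[0,0,0],[0,0,0]]]' 0.045
python3 - <<'E'
from h import *
s=arm.sense();T=pose(s); print(np.round(s["qpos"],1),T[:3,3])
im=arm.read_camera("scene"); cv2.imwrite("pics/scene2.png",im[:,:,::-1])
a=cv2.imread("pics/scene2.png")[195:345,160:320]; cv2.imwrite("pics/g2.png",cv2.resize(a,(640,600),interpolation=cv2.INTER_CUBIC))
E
```

```text
t: 10.45
ee_pos: [437.4, -252.4, 123.4]
tool_rot: [179.8, 0.2, 101.9]
wrist_force: [1.8, 0.6, -0.7]
finger_gap: 0.252
grasp_force: 81.6
t: 11.7
ee_pos: [436.6, -251.8, 263.3]
tool_rot: [179.9, 0.2, 101.9]
wrist_force: [0.6, 0.3, -0.9]
finger_gap: 0.53
grasp_force: 0.0
[-37.2  12.7  -2.9  74.2  -0.   41. ] [ 436.59555382 -251.81337939  263.28565679]
```

View pics/g2.png

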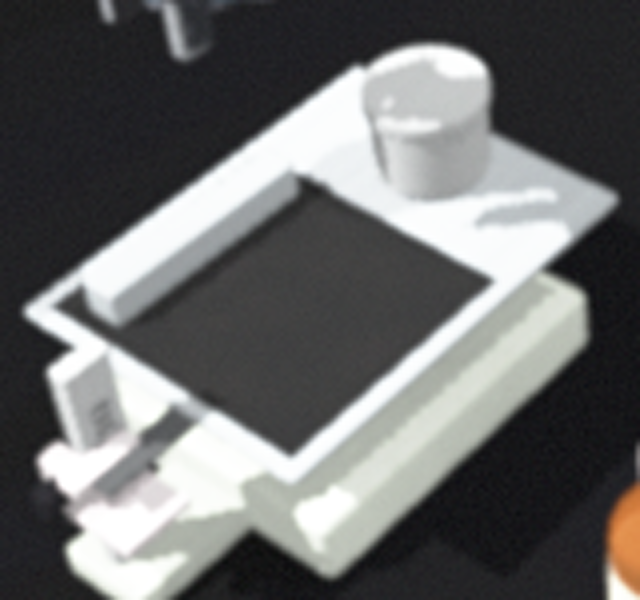

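The long bar lies flat on the pan at about (235,257) in the full image, and the pan has sunk. I need the gate height more precisely, so I tilt the wrist camera to look at the mast nearly side-on.

```bash
python3 - <<'E'
from h import *
pan=np.array([486.8,-200,.207]); np.save("pan.npy",pan); T=pose()
M=R.from_euler('z',.207).as_matrix()@R.from_euler('x',-45,degrees=True).as_matrix()@ori(0,0)
go(fr(*pan,[0,-40,260])[0],M)
E
```

```text
shift(first, m) [-0.0001, 0.0602, 0.0024] n>= 2 | turn(after) [0.0008, -0.7839, -0.0002] n>= 5
```

```bash
python3 -m handwheel '[[[0,0.03,0],[0,0,0]],[[0,0.03,0],[0,0,0]],[[0,0,0],[0,-0.131,0]],[[0,0,0],[0,-0.131,0]],[[0,0,0],[0,-0.131,0]],[[0,0,0],[0,-0.131,0]],[[0,0,0],[0,-0.131,0]],[[0,0,0],[0,-0.131,0]],[[0,0,0],[0,0,0]],[[0,0,0],[0,0,0]],[[0,0,0],[0,0,0]]]' 0.08
python3 - <<'E'
from h import *
pan=np.load("pan.npy"); s=arm.sense();T=pose(s); np.save("w4.npy",T); print(np.round(s["qpos"],1))
im=np.ascontiguousarray(arm.read_camera("wrist")); cv2.imwrite("pics/w4full.png",im[:,:,::-1])
for z in (126,110,103,92,84): print(z,proj_w(T,fr(*pan,[0,-178,z]))[0].round(1))
print("lugs",[(np.round(d["extent"]).tolist(),round(d["score"],2)) for d in arm.spot_in("gate","wrist")])
c=proj_w(T,fr(*pan,[0,-178,103]))[0].astype(int); x0,y0=c-[60,50]; print(x0,y0)
cv2.imwrite("pics/w4.png",cv2.resize(im[y0:y0+100,x0:x0+120,::-1],(720,600),interpolation=cv2.INTER_CUBIC))
E
```

```text
t: 13.12
ee_pos: [496.0, -240.3, 264.2]
tool_rot: [179.7, 45.2, 101.6]
wrist_force: [-0.8, -0.3, 0.5]
finger_gap: 0.94
grasp_force: 0.0
[-11.2   3.8 -28.7  35.9 -40.7  59. ]
126 [320.8 215.3]
110 [320.8 201.3]
103 [320.8 195.4]
92 [320.8 186.3]
84 [320.7 180. ]
lugs [([311.0, 174.0, 376.0, 222.0], 0.91)]
260 145
```

View pics/w4.png

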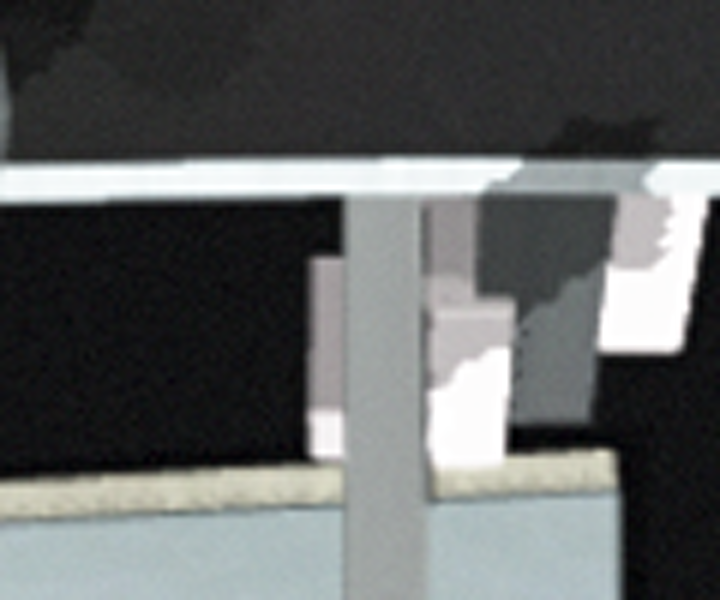

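The image is upside down (world up is down). The mast is at crop x≈380 and the dark blade is at (480–615, 200–425). The upper short lug at (425–515, 300–465) sits over the blade's left side. The lower long lug emerges at (600–705, –350), beyond and under the blade. A second, steeper view will triangulate the heights.

```bash
python3 -m handwheel '[[[0,0,-0.02],[0,0.131,0]],[[0,0,-0.02],[0,0.131,0]],[[0,0,-0.02],[0,0.131,0]],[[0,0,-0.02],[0,0.131,0]],[[-0.02,0.007,0],[0,0.131,0]],[[-0.03,0.007,0],[0,0.131,0]],[[-0.025,0.007,0],[0,0,0]],[[0,0,0],[0,0,0]],[[0,0,0],[0,0,0]],[[0,0,0],[0,0,0]]]'
python3 - <<'E'
from h import *
pan=np.load("pan.npy"); s=arm.sense();T=pose(s); np.save("w5.npy",T)
im=np.ascontiguousarray(arm.read_camera("wrist")); cv2.imwrite("pics/w5full.png",im[:,:,::-1])
c=proj_w(T,fr(*pan,[20,-178,103]))[0].astype(int); x0,y0=c-[60,50]; print(x0,y0)
cv2.imwrite("pics/w5.png",cv2.resize(im[y0:y0+100,x0:x0+120,::-1],(720,600),interpolation=cv2.INTER_CUBIC))
E
```

```text
t: 14.48
ee_pos: [521.5, -263.2, 338.9]
tool_rot: [179.9, 0.2, 101.9]
wrist_force: [0.7, 0.4, 0.3]
finger_gap: 0.936
grasp_force: 0.0
260 255
```

View pics/w5.png

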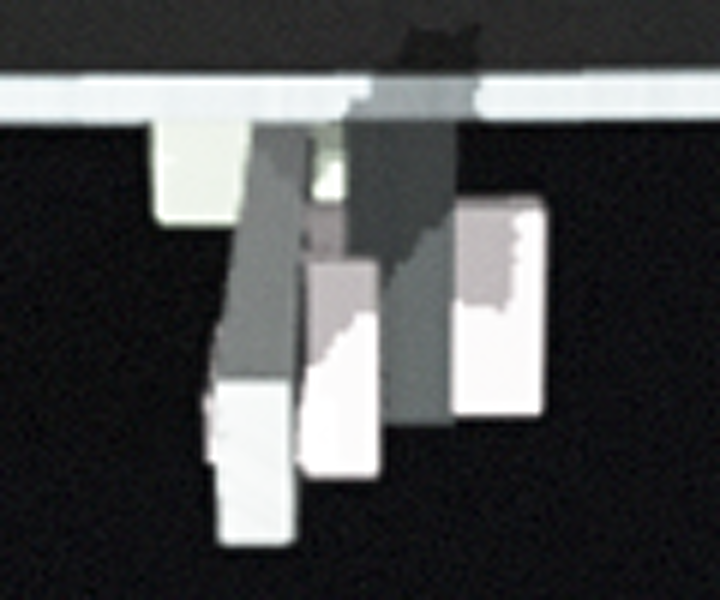

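In the steep view the upper lug's far corner is at (378,478), the lower lug's at (545,416) and the blade tip's right corner at (453,423), all in crop pixels. The mast is at (255,460). Matching these with the first view gives the heights.

```bash
python3 - <<'E'
from h import *
pan=np.load("pan.npy"); T4,T5=np.load("w4.npy"),np.load("w5.npy")
for nm,a,b in [("upper lug top far",(508,465),(378,478)),("upper near",(515,301),(378,260)),("lower lug top far",(683,352),(545,416)),("blade tip",(590,421),(453,424))]:
    A=np.array(a)/6+[260,145]; B=np.array(b)/6+[260,255]
    r=least_squares(lambda w:np.r_[(proj_w(T4,fr(*pan,w))-A).ravel(),(proj_w(T5,fr(*pan,w))-B).ravel()],[20,-178,100],x_scale=50)
    print(nm,r.x.round(1),r.fun.round(1))
E
```

```text
upper lug top far [  23.6 -210.3  113.2] [-0.5  0.1  0.6 -0.1]
upper near [  22.9 -165.7  111.9] [-0.   0.   0.1 -0. ]
lower lug top far [  56.  -209.8   89.9] [ 0.1 -0.  -0.2  0. ]
blade tip [  37.2 -199.9  111.2] [-0.2  0.   0.2 -0. ]
```

The heights are consistent: blade top 111.2, against 111.5 expected. The gate centre is at about z=97.2, so the pointer must sink about 28.8 mm in all. Long + long (32.0 mm) lands about 3 mm low and long + short (24.1 mm) about 4.7 mm high, with ±6.6 mm allowed. I'll take the second (upper) long bar.

```bash
python3 - <<'E' | tail -3
from fit2 import *
M=ori(v[2],np.radians(35)); p=P(36,-83,130)[0]; print(p,P(36,-83,3)); go(p,M)
E
```

```text
shift(first, m) [0.4076, 0.0396, 0.2239] n>= 8 | turn(after) [-0.6083, -0.0193, 0.0706] n>= 4
[505.82145263 147.29948308 216.40460168] [[577.98904011 157.20492965 112.37229205]]
shift(first, m) [0.4052, 0.0693, 0.1215] n>= 8 | turn(after) [-0.6083, -0.0193, 0.0706] n>= 4
```

```bash
python3 -m handwheel '[[[0.025,0.0043,0],[0,0,0]],[[0.05,0.0086,0],[0,0,0]],[[0.05,0.0086,0],[0,0,0]],[[0.05,0.0086,0.01],[0,0,0]],[[0.05,0.0086,0.015],[0,0,0]],[[0.05,0.0086,0.025],[0,0,0]],[[0.05,0.0086,0.025],[0,0,0]],[[0.05,0.0086,0.025],[0,0,0]],[[0.03,0.0045,0.02],[0,0,0]],[[0,0,0],[-0.1217,-0.0039,0.014]],[[0,0,0],[-0.1217,-0.0039,0.014]],[[0,0,0],[-0.1217,-0.0039,0.014]],[[0,0,0],[-0.1217,-0.0039,0.014]],[[0,0,0],[-0.1217,-0.0039,0.014]],[[0,0,0],[0,0,0]],[[0,0,0],[0,0,0]],[[0,0,0],[0,0,0]]]' 0.05 80
python3 - <<'E' | tail -7
from fit2 import *
s=arm.sense(); T2=pose(s); im=arm.read_camera("wrist"); im=np.ascontiguousarray(im)
for q in [(48,-14),(24,-14),(48,-154),(24,-154)]:
    a=proj_w(T2,P(*q,24))[0]; print(a.round()); cv2.circle(im,tuple(int(b) for b in a.round()),3,(255,0,0),1)
cv2.imwrite("pics/w6.png",im[:,:,::-1]); print(np.round(s["qpos"],1)); np.save("w6.npy",T2)
go(P(36,-83,3)[0],ori(v[2],np.radians(35)))
E
```

```text
t: 16.65
ee_pos: [509.1, 146.5, 220.2]
tool_rot: [144.8, -0.0, 97.8]
wrist_force: [0.5, -0.4, 0.6]
finger_gap: 0.591
grasp_force: 0.0
shift(first, m) [0.0012, -0.088, 0.068] n>= 2 | turn(after) [0.003, -0.0003, 0.0002] n>= 1
[332. 140.]
[296. 140.]
[331. 330.]
[299. 330.]
[  9.9 -10.  -45.4  19.4  -1.2  91.7]
shift(first, m) [0.0013, -0.0048, 0.128] n>= 3 | turn(after) [0.0026, -0.0002, 0.0001] n>= 1
```

View pics/w6.png

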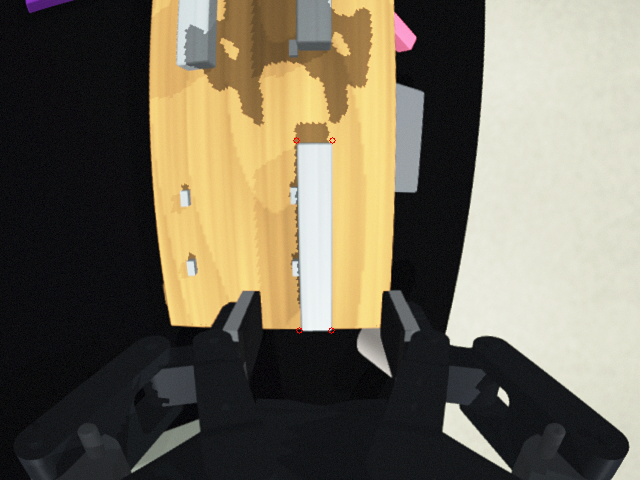

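The overlay sits on the upper long bar at (297–332, 142–330), and the stubs at (294,196) and (296,268) are clear of the pad line. I descend and grip.

```bash
python3 -m handwheel '[[[0.001,-0.005,0.03],[0.003,0,0]],[[0,0,0.04],[0,0,0]],[[0,0,0.025],[0,0,0]],[[0,0,0.015],[0,0,0]],[[0,0,0.008],[0,0,0]],[[0,0,0.004],[0,0,0]],[[0,0,0],[0,0,0]],[[0,0,0],[0,0,0]]]' 0.05
python3 -c "
from fit2 import *
go(P(36,-83,3)[0],ori(v[2],np.radians(35))); print(np.round(arm.sense()['qpos'],1))" | tail -2
```

```text
t: 17.7
ee_pos: [571.4, 155.9, 115.0]
tool_rot: [145.1, -0.0, 97.8]
wrist_force: [0.1, -0.0, -0.3]
finger_gap: 0.583
grasp_force: 0.0
shift(first, m) [0.0003, 0.0039, 0.0059] n>= 1 | turn(after) [-0.0024, -0.0002, 0.0002] n>= 1
[  9.7   6.  -48.8   0.4  -1.1  91.6]
```

```bash
python3 -m handwheel '[[[0,0.003,0.003],[0,0,0]],[[0,0.001,0.002],[0,0,0]],[[0,0,0],[0,0,0]],[[0,0,0],[0,0,0]]]' 
python3 -c "
from fit2 import *
go(P(36,-83,3)[0],ori(v[2],np.radians(35)))" | tail -1
python3 -m handwheel '[[[0,0,0],[0,0,0]],[[0,0,0],[0,0,0]],[[0,0,0],[0,0,0]],[[0,0,0],[0,0,0]]]' 0.0 80
```

```text
t: 18.2
ee_pos: [577.1, 156.6, 112.3]
tool_rot: [145.2, 0.0, 97.8]
wrist_force: [0.1, 0.4, 0.1]
finger_gap: 0.583
grasp_force: 0.0
shift(first, m) [0.0004, 0.0007, 0.0005] n>= 1 | turn(after) [-0.0036, -0.0001, 0.0001] n>= 1
t: 18.7
ee_pos: [578.2, 156.8, 113.8]
tool_rot: [145.0, 0.0, 97.8]
wrist_force: [-1.6, -0.4, 4.2]
finger_gap: 0.26
grasp_force: 79.1
```

```bash
python3 -m handwheel '[[[0,0.006,-0.008],[0,0,0]],[[0,0.011,-0.017],[0,0,0]],[[0,0.017,-0.025],[0,0,0]],[[0,0.022,-0.033],[0,0,0]],[[0,0.022,-0.033],[0,0,0]],[[0,0.011,-0.016],[0,0,0]],[[0,0,0],[0,0,0]],[[0,0,0],[0,0,0]]]'
python3 - <<'E'
from h import *
pan=np.load("pan.npy"); p=fr(*pan,[20,-41,240])[0]; T=pose(); M=ori(.207,0); go(T[:3,3],M)
T2=T.copy(); T2[:3,:3]=M; go(p,M,T2)
E
```

```text
t: 19.7
ee_pos: [572.8, 156.0, 268.3]
tool_rot: [145.5, 0.0, 97.8]
wrist_force: [-0.1, -0.4, -6.5]
finger_gap: 0.262
grasp_force: 80.8
shift(first, m) [0.0, 0.0, 0.0] n>= 0 | turn(after) [0.6014, 0.0216, -0.0691] n>= 4
shift(first, m) [-0.3717, -0.1373, 0.0283] n>= 7 | turn(after) [0.0, 0.0, 0.0] n>= 0
```

```bash
python3 -m handwheel '[[[0,0,0],[0.1203,0.0043,-0.0138]],[[0,0,0],[0.1203,0.0043,-0.0138]],[[0,0,0],[0.1203,0.0043,-0.0138]],[[0,0,0],[0.1203,0.0043,-0.0138]],[[0,0,0],[0.1203,0.0043,-0.0138]],[[-0.023,-0.009,0],[0,0,0]],[[-0.0465,-0.0172,0],[0,0,0]],[[-0.0465,-0.0172,0],[0,0,0]],[[-0.0465,-0.0172,0.004],[0,0,0]],[[-0.0465,-0.0172,0.004],[0,0,0]],[[-0.0465,-0.0172,0.004],[0,0,0]],[[-0.0465,-0.0172,0.004],[0,0,0]],[[-0.0465,-0.0172,0.006],[0,0,0]],[[-0.0235,-0.009,0.006],[0,0,0]],[[0,0,0],[0,0,0]],[[0,0,0],[0,0,0]]]'
python3 - <<'E'
from h import *
pan=np.load("pan.npy"); go(fr(*pan,[20,-41,124])[0],ori(.207,0))
E
```

```text
t: 21.7
ee_pos: [515.9, -235.5, 241.7]
tool_rot: [179.7, -0.1, 101.9]
wrist_force: [0.8, 0.0, -5.3]
finger_gap: 0.256
grasp_force: 80.7
shift(first, m) [-0.0004, -0.0017, 0.1177] n>= 2 | turn(after) [0.0047, -0.0015, -0.0] n>= 1
```

```bash
python3 -m handwheel '[[[0,-0.0015,0.02],[0.0047,-0.0015,0]],[[0,0,0.03],[0,0,0]],[[0,0,0.03],[0,0,0]],[[0,0,0.02],[0,0,0]],[[0,0,0.01],[0,0,0]],[[0,0,0.006],[0,0,0]],[[0,0,0.004],[0,0,0]],[[0,0,0.004],[0,0,0]],[[0,0,0],[0,0,0]],[[0,0,0],[0,0,0]]]'
```

```text
t: 22.95
ee_pos: [515.1, -236.7, 119.3]
tool_rot: [179.9, 0.1, 101.8]
wrist_force: [-0.1, 0.5, -6.2]
finger_gap: 0.255
grasp_force: 80.8
```

Not in contact yet, so I lower further in small steps.

```bash
python3 -m handwheel '[[[0,0,0.003],[0,0,0]],[[0,0,0.003],[0,0,0]],[[0,0,0.003],[0,0,0]],[[0,0,0],[0,0,0]],[[0,0,0],[0,0,0]]]'
```

```text
t: 23.58
ee_pos: [515.2, -236.9, 110.2]
tool_rot: [179.9, 0.1, 101.8]
wrist_force: [0.5, 0.1, -2.7]
finger_gap: 0.263
grasp_force: 81.2
```

```bash
python3 -m handwheel '[[[0,0,0.003],[0,0,0]],[[0,0,0.0025],[0,0,0]],[[0,0,0],[0,0,0]],[[0,0,0],[0,0,0]]]'
python3 -m handwheel '[[[0,0,0],[0,0,0]],[[0,0,0],[0,0,0]],[[0,0,0],[0,0,0]],[[0,0,0],[0,0,0]],[[0,0,-0.01],[0,0,0]],[[0,0,-0.03],[0,0,0]],[[0,0,-0.05],[0,0,0]],[[0,0,-0.05],[0,0,0]],[[0,0,0],[0,0,0]],[[0,0,0],[0,0,0]]]' 0.045
python3 - <<'E'
from h import *
pan=np.load("pan.npy"); T=pose(); print(T[:3,3])
M=R.from_euler('z',.207).as_matrix()@R.from_euler('x',-45,degrees=True).as_matrix()@ori(0,0)
go(fr(*pan,[0,-40,260])[0],M)
E
```

```text
t: 24.08
ee_pos: [515.3, -236.9, 104.7]
tool_rot: [179.9, 0.1, 101.9]
wrist_force: [0.3, -0.6, -1.0]
finger_gap: 0.262
grasp_force: 81.5
t: 25.32
ee_pos: [514.8, -236.4, 244.7]
tool_rot: [179.9, 0.1, 101.9]
wrist_force: [-0.0, 0.4, -0.0]
finger_gap: 0.528
grasp_force: 0.0
[ 514.82613047 -236.42570683  244.71746441]
shift(first, m) [0.0014, -0.0199, -0.0153] n>= 1 | turn(after) [0.0015, -0.7831, -0.0007] n>= 5
```

Released. I've used all ten picture views, so I check the result numerically from the same side-on pose.

```bash
python3 -m handwheel '[[[0,-0.02,-0.015],[0,-0.131,0]],[[0,0,0],[0,-0.131,0]],[[0,0,0],[0,-0.131,0]],[[0,0,0],[0,-0.131,0]],[[0,0,0],[0,-0.131,0]],[[0,0,0],[0,-0.131,0]],[[0,0,0],[0,0,0]],[[0,0,0],[0,0,0]],[[0,0,0],[0,0,0]],[[0,0,0],[0,0,0]]]' 0.08
python3 - <<'E'
from h import *
pan=np.load("pan.npy"); s=arm.sense();T=pose(s); np.save("w7.npy",T)
im=arm.read_camera("wrist"); cv2.imwrite("pics/w7full.png",im[:,:,::-1])
print("pose diff",(T[:3,3]-np.load("w4.npy")[:3,3]).round(1))
for c in ("scene","side"): cv2.imwrite(f"pics/{c}3.png",arm.read_camera(c)[:,:,::-1])
for z in (111,103,99,95,91): print(z,"tip",proj_w(T,fr(*pan,[37,-200,z]))[0].round(1),"pan edge",proj_w(T,fr(*pan,[37,-135,z+4]))[0].round(1))
print("lug far: up",proj_w(T,fr(*pan,[23,-210,112.5]))[0].round(1),"low",proj_w(T,fr(*pan,[56,-210,89.9]))[0].round(1))
g=cv2.cvtColor(im,cv2.COLOR_RGB2GRAY)
print("cols 338..380/2, rows 165..228")
for r in range(165,229): print(r,g[r,334:382:3])
E
```

```text
t: 26.58
ee_pos: [495.7, -241.3, 260.3]
tool_rot: [179.8, 45.1, 101.6]
wrist_force: [-0.2, -0.4, -0.3]
finger_gap: 0.941
grasp_force: 0.0
pose diff [-0.3 -1.  -3.8]
111 tip [358.9 217.8] pan edge [365.5 179.4]
103 tip [358.4 211.2] pan edge [364.8 172.2]
99 tip [358.2 207.9] pan edge [364.5 168.7]
95 tip [358.  204.7] pan edge [364.2 165.2]
91 tip [357.7 201.5] pan edge [363.8 161.8]
lug far: up [344.3 224.5] low [374.9 206.3]
cols 338..380/2, rows 165..228
165 [236 239 243 240 237 237 238 237 236 207 148 142 151 154 150 228]
166 [237 239 244 241 239 240 238 238 236 205  93  94  98  94  78  96]
167 [241 242 247 242 240 241 240 241 238 195  27  23  24  29  21  20]
168 [196 202 217 214 214 218 218 221 222 151   9  18  19  17  18  14]
169 [ 81  71  99 109 106 106 109 111 114  70  17  17  16  16  16  18]
170 [18 10 56 66 65 62 63 68 66 61 14 16 20 18 13 18]
171 [14 15 57 71 65 61 66 62 62 66 13 10 15 12 17 22]
172 [27 25 61 66 66 63 68 66 69 61 26 23 24 20 21 10]
173 [87 77 69 64 65 65 67 68 70 68 83 86 81 81 78 11]
174 [171 158  88  65  67  64  68  66  63  76 164 163 160 157 155  28]
17
[... 3077 characters left out ...]

219 [253 252 252 254   9  17  14   8   8  10  15  10  20  15  20  15]
220 [253 252 252 254   2   5  11   6   3  11  14  14  21  15  20  22]
221 [253 252 252 254  12  33  35  49  48  67  12  11  17  20  15  19]
222 [254 252 252 253  92 139 139 181 179 180  14   9  18  18  17  18]
223 [255 252 252 252 180 191 191 207 207 210  15  12  21  23  20  15]
224 [255 254 254 252 208 204 207 209 208 208  17  14  19  19  22  18]
225 [251 248 248 241 209 204 203 206 198 208  21  11  19  19  21  19]
226 [201 216 211 202 208 195 200 199 184 201  23  14  21  22  15  18]
227 [187 204 196 194 201 183 194 178 180 174  23  13  18  14  20  17]
228 [178 183 174 174 174 170 162 154 145 148  33  11  18  13  22  16]
```

```bash
cat > chk.py <<'E'
from h import *
pan=np.load("pan.npy")
G=lambda n:cv2.imread(f"pics/{n}.png",0).astype(np.float32)
# pan sink by scene-camera shift of pan front corner patch
a,b,c=G("scene0"),G("scene2"),G("scene3")
def tm(A,B,box):
    x0,y0,x1,y1=box; t=cv2.resize(A[y0:y1,x0:x1],None,fx=8,fy=8,interpolation=cv2.INTER_CUBIC); w=cv2.resize(B[y0-4:y1+18,x0-5:x1+8],None,fx=8,fy=8,interpolation=cv2.INTER_CUBIC)
    r=cv2.matchTemplate(w,t,cv2.TM_CCOEFF_NORMED); _,m,_,l=cv2.minMaxLoc(r); return l[0]/8-5,l[1]/8-4,round(m,3)
for box in [(205,270,250,312),(285,225,318,255)]:
    ctr=fr(*pan,[105,-135,130]) if box[0]<250 else fr(*pan,[105,135,130])
    d=lambda s:(proj("scene",ctr-[0,0,s])-proj("scene",ctr))[0].round(2)
    print("shift0-2",tm(a,b,box),"exp16",d(16),"shift0-3",tm(a,c,box),"exp32",d(32))
def edge(n,col,lo,hi):
    p=G(n)[lo:hi,col:col+3].mean(1); g=np.gradient(p); k=int(np.argmin(g)) ; 
    w=np.abs(g[max(k-1,0):k+2]); return lo+(w*np.arange(max(k-1,0),max(k-1,0)+len(w))).sum()/w.sum()
V={}
V["w4"]=[edge("w4full",336,217,230),edge("w4full",368,199,208),edge("w4full",350,210,219)]
V["w5"]=[edge("w5full",316,330,340),edge("w5full",343,320,329),edge("w5full",330,321,331)]
V["w7"]=[edge("w7full",337,222,229),edge("w7full",366,202,209),203.5]
print({k:np.round(x,1).tolist() for k,x in V.items()})
Ts={k:np.load(k+".npy") for k in V}
def res(q,z1=111.5,z2=95.5):
    g,yf,yt=q[:3]; o=[]
    for i,k in enumerate(V):
        z=z2 if k=="w7" else z1
        P=fr(*pan,[[17,yf,g+16],[54,yf,g-8],[32,yt,z]]); o.append(proj_w(Ts[k],P)[:,1]-V[k]-q[3+i])
    return np.concatenate(o+[np.array(q[3:])/3])
for z1,z2 in ((111.5,95.5),(111,94.5),(111.5,94.5)):
    r=least_squares(res,[97,-210,-200,0,0,0],args=(z1,z2)); print(z1,z2,"gate",r.x.round(2),"cost",round(r.cost,2),r.fun[:9].round(1),"ptr-gate",round(z2-1.5-r.x[0],1))
E
python3 chk.py
```

```text
shift0-2 (1.0, 5.0, 0.985) exp16 [1.05 5.18] shift0-3 (1.875, 10.875, 0.791) exp32 [ 2.08 10.25]
shift0-2 (0.25, 5.125, 0.971) exp16 [0.2  5.11] shift0-3 (0.625, 10.125, 0.996) exp32 [ 0.4  10.13]
{'w4': [226.8, 203.3, 215.0], 'w5': [334.1, 323.8, 325.1], 'w7': [225.9, 205.9, 203.5]}
111.5 95.5 gate [ 102.03 -205.81 -198.42   -0.58   -0.73    1.01] cost 4.47 [-2.1  2.   0.1 -0.2 -0.1  0.2  0.1  0.4 -0.3] ptr-gate -8.0
111 94.5 gate [ 101.27 -206.61 -199.11   -0.71   -0.43    0.75] cost 4.71 [-2.2  1.9  0.2 -0.2 -0.1  0.2  0.1  0.5 -0.5] ptr-gate -8.3
111.5 94.5 gate [ 101.35 -206.54 -198.81   -0.61   -0.45    0.71] cost 4.87 [-2.3  1.9  0.3 -0.2 -0.1  0.2  0.2  0.5 -0.6] ptr-gate -8.4
```

```bash
sed -i 's/edge("w4full",336,217,230)/edge("w4full",336,218,225)/' chk.py; python3 chk.py | tail -4; python3 -c "
import cv2;a=cv2.imread('pics/w4full.png',0);b=cv2.imread('pics/w5full.png',0)
print(a[196:228,[334,337,340,343,352,355,362,365,368,371]]);print(b[318:340,[312,315,318,321,328,331,334,340,344,348]])"
```

```text
{'w4': [223.0, 203.3, 215.0], 'w5': [334.1, 323.8, 325.1], 'w7': [225.9, 205.9, 203.5]}
111.5 95.5 gate [ 9.9530e+01 -2.0769e+02 -1.9858e+02  2.0000e-02 -4.3000e-01  3.7000e-01] cost 0.38 [-0.   0.5 -0.4 -0.1  0.1  0.  -0.4  0.1  0.4] ptr-gate -5.5
111 94.5 gate [ 9.8750e+01 -2.0850e+02 -1.9927e+02 -1.1000e-01 -1.4000e-01  1.2000e-01] cost 0.29 [-0.1  0.4 -0.3 -0.1  0.1  0.1 -0.4  0.2  0.2] ptr-gate -5.8
111.5 94.5 gate [ 9.8840e+01 -2.0843e+02 -1.9897e+02 -1.0000e-02 -1.6000e-01  8.0000e-02] cost 0.2 [-0.2  0.4 -0.2 -0.1  0.1  0.1 -0.3  0.2  0.1] ptr-gate -5.8
[[192 193 193 194 116 113 253 252 252 252]
 [206 205 204 207 120 114 253 252 251 252]
 [195 192 191 195 114 116 252 252 252 252]
 [192 190 191 191 115 114 253 252 252 253]
 [190 190 189 189 113 114 252 252 252 253]
 [189 189 192 191 116 116 254 254 254 255]
 [193 191 191 199 116 118 249 250 250 252]
 [192 191 197 249 116 115 182 182 187 194]
 [189 196 234 255 114 111  40  43  44  48]
 [192 238 249 254 112 113  14  13  13  13]
 [189 253 252 254 112 112  16  16  18  14]
 [191 253 252 253 117 115  20  16  17  19]
 [202 252 252 25
[... 1091 characters left out ...]
45 243 244]
 [255 255 251 254 106 103  96  96  95  88]
 [255 255 251 254  75  73  73  16  20  17]
 [255 255 251 254  24  23  21  16  12  17]
 [255 255 251 254  14  11  11   7  10  15]
 [255 255 251 254  19  12  14  16  18  22]
 [255 255 251 254  17  15  13  14  15  12]
 [255 255 251 254  20  13  15  18  12  17]
 [255 255 251 255  21  13  12  15  15   7]
 [255 255 253 255  13  17  11  14  17  14]
 [248 246 244 247  15  16  11  13  14  13]
 [155 157 150 156  16  16  12  15  10  15]
 [ 37  35  35  30  18  15  12  15  15  16]
 [ 14  12  10  14  11  12  16  14  12   9]
 [ 14  14  14   9  20  13  10  11  15  17]
 [ 16  16  17  16  12  14   7  16   9  17]
 [ 14  17  17  17  13  15  12  18  16  19]]
```

The refined joint fit (residuals ≤0.5 px) puts the gate at z≈99, so with two longs the pointer sits about 5.5 mm low. That's inside the limit, but tight. I take one flatter view before deciding whether to swap the second long for a short.

```bash
python3 -m handwheel '[[[0,0,0],[0,-0.117,0]],[[0,0,0],[0,-0.117,0]],[[0,0,0],[0,-0.117,0]],[[0.018,0,0.008],[0,0,0]],[[0,0,0],[0,0,0]],[[0,0,0],[0,0,0]],[[0,0,0],[0,0,0]]]'
python3 - <<'E'
from h import *
pan=np.load("pan.npy"); s=arm.sense();T=pose(s); np.save("w8.npy",T)
im=arm.read_camera("wrist"); cv2.imwrite("pics/w8full.png",im[:,:,::-1])
Q=[(17,-208,115),(54,-208,91),(32,-199,95.5)]; q=proj_w(T,fr(*pan,Q)); print(q.round(1))
g=cv2.cvtColor(im,cv2.COLOR_RGB2GRAY); r0=int(q[:,1].min())-22
cols=list(range(int(q[0,0])-4,int(q[1,0])+8,3)); print(cols)
for r in range(r0,r0+60): print(r,g[r,cols])
E
```

```text
t: 27.6
ee_pos: [495.9, -240.5, 241.2]
tool_rot: [179.5, 65.3, 101.4]
wrist_force: [0.2, 0.1, -0.3]
finger_gap: 0.938
grasp_force: 0.0
[[339.2 167.6]
 [377.4 144.8]
 [355.5 144.8]]
[335, 338, 341, 344, 347, 350, 353, 356, 359, 362, 365, 368, 371, 374, 377, 380, 383]
122 [193 194 202 205 202 200 200 198 198 196 197 157 169 161 159 159 156]
123 [195 196 204 202 200 199 198 197 198 197 194 189 213 212 205 202 196]
124 [193 196 204 207 197 199 197 197 197 196 190 211 233 235 235 235 238]
125 [193 195 204 207 201 200 200 199 197 197 189 200 233 232 233 232 226]
126 [194 197 206 205 200 202 202 199 199 197 183 217 231 232 233 232 199]
127 [188 193 200 203 196 201 200 199 196 197 181 233 231 231 232 232 189]
128 [134 146 123 128 121  99 109 117 121 144 154 232 232 232 232 232 188]
129 [105 104  57  50  50  53  54  57  80  92 147 234 232 232 231 233 112]
130 [107 104  47  44  49  48  45  50  50  80 174 234 232 230 231 233  59]
131 [104 108  51  49  46  46  46  48  53  80 168 233 231 232 231 234  48]
132 [105 105  38  47  46  47  46  47  76  83 176 233 231 233 232 233  24]
133 [104 102  40  4
[... 2872 characters left out ...]
149 145 147 150 148 148 147 150 151 150  35  13  11   8   8  18  14]
173 [146 145 149 143 146 149 149 150 153 147  26  15   8  14  10  13  14]
174 [151 149 149 152 150 151 152 150 151 148  29   6  15  14   6  17   8]
175 [149 155 152 149 149 149 150 153 148 150  30   4  11   5  15  12  12]
176 [150 153 150 154 149 146 154 151 151 151  25  16   6  14   9  14   8]
177 [154 152 151 148 147 153 151 149 157 156  25  13  17   8   4   7   6]
178 [157 152 151 149 152 152 149 152 151 152  23   8  12  16   8  11   9]
179 [130 128 108 109 108 100 104 103 103 108  20  14  11  14  11   6  16]
180 [67 71 48 48 47 32 34 35 21 23  9 13  8 12 13 11 15]
181 [18 14 14 16  8 11 15  9  8  9 10 12  9 10 12 16 16]
```

```bash
cat > chk2.py <<'E'
from h import *
pan=np.load("pan.npy")
V=dict(w4=[222.6,203.2,214.9],w5=[334.1,323.8,325.2],w7=[225.9,205.9,203.6],w8=[166.95,143.9,144.85])
Ts={k:np.load(k+".npy") for k in V}
def res(q,fix=None,sb=1.5):
    g,yf,yt,z1,z2=q[:5]; o=[]
    for i,k in enumerate(V):
        P=fr(*pan,[[17,yf,g+16],[54,yf,g-8],[32,yt,z1 if k in("w4","w5") else z2]]); o.append((proj_w(Ts[k],P)[:,1]-V[k]-q[5+i])/.25)
    return np.concatenate(o+[np.array(q[5:])/sb,[(z1-z2-16)/.3,(z1-111.5)/1]])
for sb in (.7,1.5,4):
    r=least_squares(res,[97,-210,-200,111.5,95.5,0,0,0,0],kwargs=dict(sb=sb)); C=np.linalg.inv(r.jac.T@r.jac); d=np.zeros(9); d[4]=1; d[0]=-1
    print(r.x.round(2),(r.fun[:12]*.25).round(2),"ptr-gate",round(r.x[4]-1.5-r.x[0],2),"+-",round(np.sqrt(d@C@d),2))
E
python3 chk2.py
```

```text
[ 9.8440e+01 -2.0856e+02 -1.9833e+02  1.1190e+02  9.5730e+01  2.0000e-02
 -3.1000e-01  7.0000e-02  2.6000e-01] [-0.07  0.15 -0.08 -0.06  0.2  -0.17 -0.6  -0.01  0.62  0.05  0.38 -0.39] ptr-gate -4.21 +- 0.42
[ 9.8800e+01 -2.0797e+02 -1.9781e+02  1.1219e+02  9.6060e+01 -2.0000e-02
 -6.1000e-01  5.0000e-02  3.7000e-01] [-0.05  0.14 -0.09 -0.06  0.2  -0.16 -0.59 -0.03  0.61  0.07  0.35 -0.41] ptr-gate -4.23 +- 0.42
[ 9.8890e+01 -2.0693e+02 -1.9681e+02  1.1229e+02  9.6170e+01 -5.0000e-01
 -1.3600e+00 -4.4000e-01  4.0000e-02] [-0.04  0.12 -0.08 -0.07  0.22 -0.15 -0.57 -0.04  0.61  0.09  0.33 -0.42] ptr-gate -4.22 +- 0.43
```

The four-view fit puts the pointer at -4.2 ± 0.5 mm from mid-gap, with 6.6 mm allowed. The pan is settled and the arm is clear, so I hand the job in.

```bash
python3 -c "
from rig import arm
s=arm.sense(); print(s['t'],s['wrist_force']); print(arm.job_done())"
```

```text
27.65 [ 0.4897551  -1.27352795  0.33651865]
the job is handed in; nothing more can be done
None
```

I laid both long bars on the pan and left both short bars in the rack. By my camera measurements the pointer rests between the lugs, about 4 mm below mid-gap (6.6 mm allowed). I handed the job in at 27.65 s, and the judged result was not reported back.

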